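# Stack the bench weights on their two stands

### The arm

A 6-joint arm with a two-finger parallel gripper is mounted at the origin on the work surface. World frame = base frame: x ahead of the robot, y to its left, z up, the work surface at z = 0. Lengths are in m, angles in degrees, forces in N, time in s.
With the tool pointing down it reaches from about 0.3 to 0.75 m from the base axis. Payload 8.5 kg.
Tool frame: the origin (TCP) lies at the very end of the fingers, on their centre line; the grasp point (between the pads) lies 19 mm behind it (env.tcp_to_grasp is the distance from the TCP to the grasp point, in m); z points along the fingers, y is the line along which they close (so a half turn about z gives the same grasp; the last joint's range is limited). The gripper opens to 85 mm and grips with 20 to 120 N. Pads are 22 mm wide; open, the fingers measure 114 mm over their backs; the gripper's body (76 mm by 85 mm) begins 54 mm behind the grasp point. The pads swing forward as they close: fully open they stand 13 mm farther back than shut.
Start: joints at [64.039, 21.807, 74.336, -0, 83.858, -12.336], TCP at [0.13, 0.535, 0.231] pointing down, gripper open.
Joint ranges: [-178.18, 178.18], [-50.72, 133.34], [12.68, 142.11], [-81.47, 261.47], [9.98, 163.14], [-165.26, 165.26]. Speed limits (degrees/s): [136.94, 136.94, 180, 180, 180, 180].

### API

Orientations are given as a 3x3 rotation matrix whose columns are the frame's x, y, z axes.
In Python, from rig import status, get_image, env gives the robot as it stands.
- The arm moves only by the shell command python3 -m handwheel 'ROWS' [FORCE]. ROWS is text: rows parted by semicolons, each of 7 numbers parted by spaces: the shift along the world's x, y, z in cm, then the turn, a rotation vector about the world's x, y, z in degrees, then the opening, from 0 (shut) to 1 (fully open). In form: dx dy dz wx wy wz gripper; .... A call has 1 to 8 rows; each row is the pose to reach, as a shift and turn from the pose commanded when the call began; what a row does not reach only later rows make up. A row lasts 1/12 s, in which the tool goes at most 41.7 mm and 7.16 degrees, less where a joint would pass 70% of its speed; a pose out of reach is approached as far as the arm can. A call with a gripper value outside its range is refused whole. The fingers move at their own pace and stop on an object; FORCE is the grip in N (left out, the last holds). Time passes only in rows, so rows that repeat a pose let the fingers close. It gives the time, the measured TCP pose, the force, the opening and the grip force at its end, in the units of the state.
- status.observe(): the state, without advancing time (a new reading comes with each control period).
- get_image(name): name is "side" or "top"; returns a dict with "color" (480x640x3 uint8, red, green, blue), "vertical_fov" (degrees; the focal length in pixels is half the picture's height over the tangent of half this angle, whatever the lens; pixels are square), "cx", "cy" (the principal point, pixels), "xyz" and "orientation" of the camera in the world. Camera axes: x right, y down, z forward; pixel columns grow to the right and rows downward; lengths in m; the calibration is good to about 2 mm. A picture is of the moment at which its call begins. There is no depth.
- env.close_job(): hands the job in; it is judged then, once.
The state is a dict: "time_s": time; "q": joint angles; "qvel": joint speeds; "joint_efforts": joint torques, N m; "position": TCP position; "tool_rot": TCP orientation; "ft_force": force on the tool from outside, world axes, zero at the start; "wrist_torque": the same for the moment, N m; "grip_width": finger opening in m; "gripper_force": force on a finger pad.
Only numpy, scipy, OpenCV 4.12 (cv2) and the standard library are available. Lean on these libraries where they do the work, as an engineer would, in place of code of your own. Each camera call takes 0.05 s, during which the arm holds its last target. There are 200 camera calls.

### The job

Put the loose press weights back on their two stands, over the spindles and lying flat. On the red stand goes the steel weight first, the brass weight on top of it, and the orange knob over the spindle's tip as the last piece; on the blue stand goes the black weight and then the wooden knob on top. Leave the amber glue jar and the white tub standing where they are.

Things in the scene. Friction and masses are not known exactly. Their poses are not given: they have to be found in the camera images.
- steel_weight: Bright grey steel weight, the widest: a plain thick ring lying flat, 60 mm across, 20 mm thick, with a 20 mm through hole in its middle, about 390 g. Origin: centre of the underside; z up along the hole.
- brass_weight: Yellow brass weight, the narrowest: a plain thick ring lying flat, 48 mm across, 20 mm thick, with a 20 mm through hole in its middle, about 240 g. Origin: centre of the underside; z up along the hole.
- black_weight: Black rubber-coated weight: a plain thick ring lying flat, 54 mm across, 20 mm thick, with a 20 mm through hole in its middle, about 280 g. Origin: centre of the underside; z up along the hole.
- orange_knob: Orange plastic cap knob: 36 mm tall, a 40 mm wide flange 6 mm high at the foot and above it a 28 mm wide round grip with a solid top; from below it has a blind bore, 18 mm wide and 22 mm deep. It stands upright, bore down; about 40 g. Origin: centre of the underside; z up.
- wood_knob: Pale wooden cap knob: 36 mm tall, a 40 mm wide flange 6 mm high at the foot and above it a 28 mm wide round grip with a solid top; from below it has a blind bore, 18 mm wide and 22 mm deep. It stands upright, bore down; about 40 g. Origin: centre of the underside; z up.
- red_stand: Weight stand with a red base, fixed to the table: a round base 90 mm across and 12 mm high, on it a plywood plate 74 mm across whose top is 16 mm above the table, and from its middle an upright steel spindle 10 mm thick with a rounded tip 70 mm above the table (54 mm above the plate). Origin: centre of the base's underside, at table height; z up along the spindle.
- blue_stand: Weight stand with a blue base, fixed to the table: a round base 90 mm across and 12 mm high, on it a plywood plate 74 mm across whose top is 16 mm above the table, and from its middle an upright steel spindle 10 mm thick with a rounded tip 50 mm above the table (34 mm above the plate). Origin: centre of the base's underside, at table height; z up along the spindle.
- glue_jar: Amber glass glue jar with a black cap and a paper label, 42 mm across, 55 mm tall, loose, standing among the work. To be left alone. Origin: centre of the underside.
- white_tub: White plastic tub with a white cap, 36 mm across, 45 mm tall, loose, standing among the work. To be left alone. Origin: centre of the underside.
Mind the look-alikes: they are no part of the job. Of the things that look like the orange_knob, take the one that is farthest to the robot's left at the start.

How it is judged:
By the outcome, as a careful person would: the job done as asked, in the order asked, and still so for the second after the job is handed in, with the robot touching nothing.
It also fails if it takes over 128 s, if anything falls off the work surface, if the arm or the gripper's body presses on something with over 40 N, if the wrist force passes 120 N, or if a joint passes its speed limit or range.

## Working session

There is one attempt and no reset: what is moved stays moved. The work goes in short steps, Python scripts to look and compute and a shell command to move; the robot and the scene stay as the last step left them, time stands still between calls to the robot, and variables do not carry over. Pictures are saved under pics/ and viewed, at most 14 in all, crops included, and the job is handed in when it is done.

```bash
mkdir -p pics; ls; cat > h.py <<'E'
import numpy as np, cv2
from rig import status,get_image,env
def snap(name,f):
    d=get_image(name); cv2.imwrite(f'pics/{f}.png',d['color'][:,:,::-1]); np.save(f'pics/{f}.npy',d,allow_pickle=True); return d
def load(f): return np.load(f'pics/{f}.npy',allow_pickle=True).item()
def ray(d,u,v):
    f=240/np.tan(np.radians(d['vertical_fov'])/2)
    r=np.array(d['orientation'])@np.array([(u-d['cx'])/f,(v-d['cy'])/f,1]); return np.array(d['xyz']),r
def at(d,u,v,z):
    o,r=ray(d,u,v); return o+r*(z-o[2])/r[2]
def proj(d,p):
    f=240/np.tan(np.radians(d['vertical_fov'])/2)
    c=np.array(d['orientation']).T@(np.array(p)-np.array(d['xyz'])); return c[:2]/c[2]*f+[d['cx'],d['cy']]
E
python3 - <<'E'
from h import *
for n in('top','side'):
    d=snap(n,n+'0'); print(n,{k:v for k,v in d.items() if k!='color'})
print(status.observe(),env.tcp_to_grasp)
E
```

```text
pics
top {'vertical_fov': 42.168605218035815, 'cx': 319.03618902668165, 'cy': 243.2138660933965, 'xyz': array([0.26397761, 0.01173478, 1.22243796]), 'orientation': array([[ 7.16465232e-03, -9.77274164e-01,  2.11858152e-01],
       [-9.99974033e-01, -6.83772492e-03,  2.27574143e-03],
       [-7.75395533e-04, -2.11868956e-01, -9.77297777e-01]])}
side {'vertical_fov': 46.45113126061552, 'cx': 325.5517264484921, 'cy': 245.67417735456627, 'xyz': array([ 0.18104528, -0.51358787,  0.75941056]), 'orientation': array([[ 0.84220469, -0.42774015,  0.32822192],
       [-0.53887166, -0.64797213,  0.5382838 ],
       [-0.01756694, -0.63021463, -0.77622221]])}
{'time_s': 0.1, 'q': array([ 6.40405844e+01,  2.18386411e+01,  7.43800300e+01,  9.73438111e-04,
        8.38592500e+01, -1.23360320e+01]), 'qvel': array([-0.04198539, -0.10938422, -0.18142339, -0.12083253, -0.03764378,
       -0.07573975]), 'joint_efforts': array([ 5.05356293e-03, -4.49217331e+01, -2.31652343e+01, -1.10831304e-04,
        3.66458116e-03,  2.42711212e-05]), 'position': array([0.12942618, 0.53427831, 0.2307616 ]), 'tool_rot': array([[-9.71864429e-01,  2.35540143e-01, -6.10497744e-04],
       [ 2.35540734e-01,  9.71863717e-01, -1.21536932e-03],
       [ 3.07052342e-04, -1.32497130e-03, -9.99999075e-01]]), 'ft_force': array([-0.08915239,  0.25436457, -0.01043551]), 'wrist_torque': array([-0.02897831,  0.01321361,  0.01273461]), 'gripper_force': 0.0, 'grip_width': 0.08540413253588323} 0.0187
```

View pics/top0.png

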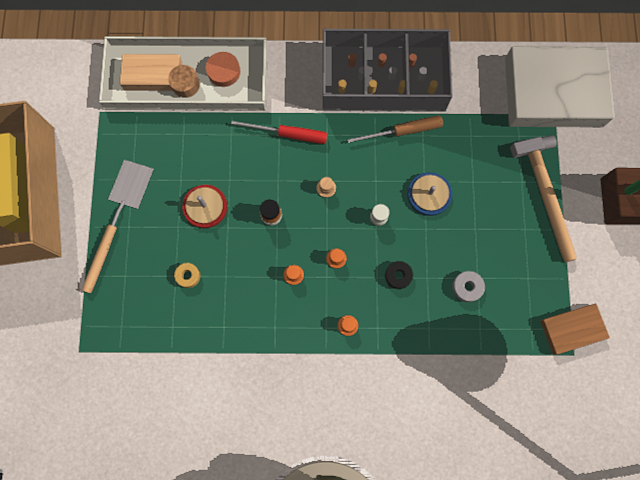

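View pics/side0.png

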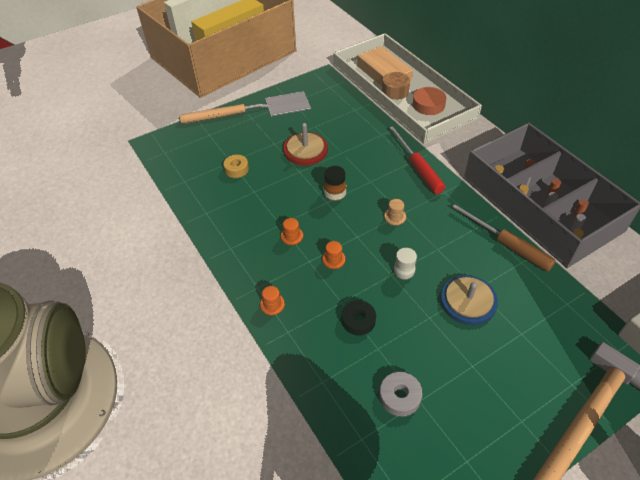

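The top view shows three orange knobs, at (293,274), (337,258) and (348,325). The robot's left is image left, so the knob I want is at (293,274).

- **Weights:** brass (187,275), black (399,275), steel (469,286).
- **Other parts:** wooden knob (327,187), red stand (205,206), blue stand (430,193).
- **Leave alone:** jar (270,212) and tub (380,214).
- **Could be mistaken for targets:** the wooden discs in the tray at (183,80) and (223,68), and the bits in the box.

```bash
cat > meas.py <<'E'
from h import *
t,s=load('top0'),load('side0')
print('base',proj(t,[0,0,0]),proj(s,[0,0,0]),'tcp',proj(t,[.13,.535,.231]),proj(s,[.13,.535,.231]))
def hsv(d): return cv2.cvtColor(d['color'],cv2.COLOR_RGB2HSV)
# nongreen mask in a window, convex hull
def blob(d,u,v,r,f):
    H=hsv(d).astype(int); m=f(H[...,0],H[...,1],H[...,2]).astype(np.uint8)
    w=np.zeros_like(m); w[v-r:v+r+1,u-r:u+r+1]=1; m*=w
    n,l,st,c=cv2.connectedComponentsWithStats(m); k=1+np.argmax(st[1:,4]); mm=(l==k).astype(np.uint8)
    cs,_=cv2.findContours(mm,0,1); c=max(cs,key=len)
    return c[:,0,:].astype(float)
def circ(d,c,z):   # top-face rim back-projected at height z, min enclosing circle
    p=np.array([at(d,u,v,z)[:2] for u,v in c]); return p
def fit(p):
    A=np.c_[2*p,np.ones(len(p))]; x=np.linalg.lstsq(A,(p**2).sum(1),rcond=None)[0]; return x[:2],np.sqrt(x[2]+x[:2]@x[:2])
org=lambda h,s,v:(h<15)&(s>190)&(v>120)
F={'brass':(lambda h,s,v:(h>14)&(h<30)&(s>90)&(v>110),(187,275,22),(236,166,20),.02),
'steel':(lambda h,s,v:(s<60)&(v>90),(469,286,25),(400,394,32),.02),
'black':(lambda h,s,v:(v<45),(399,275,18),(359,317,24),.02),
'orangeL':(org,(293,274,18),(291,232,18),.0),
'orangeM':(org,(337,258,18),(333,256,18),.0),
'orangeN':(org,(348,325,18),(272,300,18),.0),
'wood':(lambda h,s,v:(h<25)&(s>60)&(v>120),(327,187,18),(396,212,18),.0),
'redplate':(lambda h,s,v:(h>10)&(h<25)&(s>50)&(v>110),(205,206,28),(305,148,30),.016),
'blueplate':(lambda h,s,v:(h>10)&(h<25)&(s>50)&(v>110),(430,193,28),(469,299,32),.016),
'red':(lambda h,s,v:((h<8)|(h>172))&(s>150)&(v>60),(205,206,28),(305,148,30),.012),
'blue':(lambda h,s,v:(h>100)&(h<125)&(s>100)&(v>40),(430,193,30),(469,299,34),.012)}
if __name__=='__main__':
  for k,(f,a,b,z) in F.items():
    for d,w in((t,a),(s,b)):
        c=blob(d,*w,f); p=circ(d,c,z); q,r=cv2.minEnclosingCircle(p.astype(np.float32))
        print(k,'enc',np.round(q,4),round(r*1e3,1),'fit',np.round(fit(p)[0],4),round(fit(p)[1]*1e3,1),'bbox',c.min(0),c.max(0))
E
python3 meas.py
python3 - <<'E'
from h import *
t,s=load('top0')['color'],load('side0')['color']
a=cv2.resize(t[165:345,170:490],None,fx=2.5,fy=2.5,interpolation=2)
cv2.imwrite('pics/c0.png',a[:,:,::-1])
E
```

```text
base [324.93504918 525.85931649] [ 37.14847596 400.48150437] tcp [-26.95633019 466.23973412] [-24.05643156  56.13963728]
brass enc [0.4585 0.2731] 26.0 fit [0.4598 0.2727] 24.0 bbox [174. 263.] [199. 286.]
brass enc [0.4538 0.264 ] 32.9 fit [0.4565 0.2633] 28.1 bbox [224. 155.] [247. 177.]
steel enc [ 0.4425 -0.2787] 30.3 fit [ 0.4425 -0.2786] 29.2 bbox [454. 271.] [484. 300.]
steel enc [ 0.4389 -0.2832] 33.2 fit [ 0.439  -0.2825] 30.6 bbox [380. 372.] [422. 416.]
black enc [ 0.4625 -0.1399] 27.8 fit [ 0.4624 -0.1404] 25.8 bbox [385. 262.] [412. 288.]
black enc [ 0.4597 -0.1484] 30.4 fit [ 0.4587 -0.1477] 28.0 bbox [340. 301.] [374. 334.]
orangeL enc [0.4741 0.0561] 11.5 fit [0.4671 0.0636] 15.2 bbox [294. 266.] [302. 274.]
orangeL enc [0.4689 0.0761] 30.3 fit [0.4702 0.0749] 23.1 bbox [281. 219.] [302. 243.]
orangeM enc [ 0.5031 -0.0305] 13.3 fit [ 0.4989 -0.0186] 18.0 bbox [339. 250.] [345. 262.]
orangeM enc [ 0.5032 -0.0106] 28.7 fit [ 0.5041 -0.0118] 22.1 bbox [323. 242.] [344. 267.]
orangeN enc [ 0.3796 -0.0481] 9.7 fit [ 0.3726 -0.0449] 10.8 bbox [346. 316.] [355. 320.]
orangeN
[... 255 characters left out ...]
plate enc [0.6031 0.2469] 38.1 fit [0.6025 0.246 ] 35.9 bbox [185. 188.] [222. 222.]
redplate enc [0.6015 0.2431] 39.1 fit [0.6004 0.2417] 33.6 bbox [287. 133.] [323. 158.]
blueplate enc [ 0.6325 -0.2088] 37.5 fit [ 0.6324 -0.2089] 36.2 bbox [412. 175.] [448. 210.]
blueplate enc [ 0.6303 -0.2109] 38.0 fit [ 0.6295 -0.2126] 32.5 bbox [446. 277.] [493. 316.]
red enc [0.6024 0.246 ] 45.5 fit [0.6022 0.2464] 43.9 bbox [182. 185.] [226. 227.]
red enc [0.5979 0.2398] 48.3 fit [0.5994 0.2411] 42.5 bbox [283. 135.] [327. 164.]
blue enc [ 0.6316 -0.208 ] 45.2 fit [ 0.6315 -0.2084] 44.0 bbox [408. 172.] [451. 214.]
blue enc [ 0.6281 -0.2122] 47.0 fit [ 0.6285 -0.2124] 44.9 bbox [441. 275.] [497. 324.]
```

View pics/c0.png

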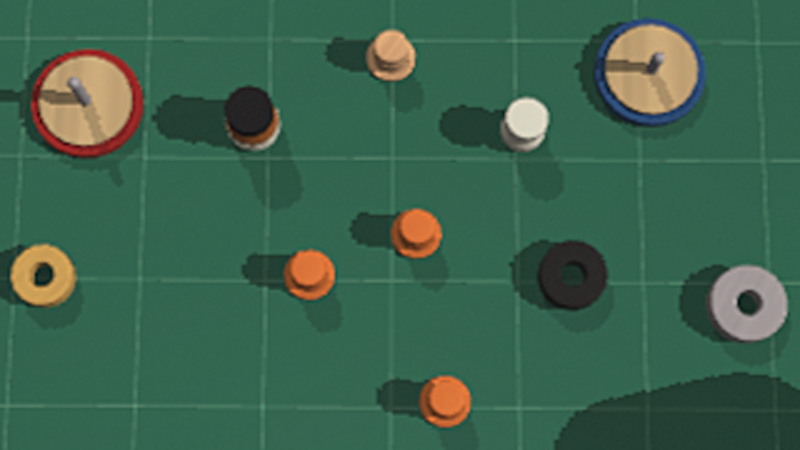

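The crop confirms the choice: the knob I want is the leftmost of the three orange ones, at crop (309,275). I also see that both views disagree by a steady (-3,-4) mm, so I'll average them. First I'll move toward the steel weight.

```bash
python3 -m handwheel '32 -33.5 -3 0 0 0 1;32 -33.5 -3 0 0 0 1;32 -33.5 -3 0 0 0 1;32 -33.5 -3 0 0 0 1;32 -33.5 -3 0 0 0 1;32 -33.5 -3 0 0 0 1;32 -33.5 -3 0 0 0 1;32 -33.5 -3 0 0 0 1' 60
```

```text
time_s: 0.77
position: [0.3602, 0.2922, 0.2096]
tool_rot: [[-0.972, 0.235, -0.0], [0.235, 0.972, -0.0], [0.0, -0.0, -1.0]]
ft_force: [0.1, 0.7, -0.0]
grip_width: 0.0854
gripper_force: 0.0
```

```bash
python3 - <<'E'
from h import *
import meas as M
t,s=M.t,M.s
# knobs: silhouettes -> relaxed masks; top disc = far end of silhouette
org=lambda h,s,v:(h<16)&(s>150)&(v>100)
for k,a,b,f in(('orangeL',(293,274,16),(291,232,18),org),('wood',(327,187,16),(396,212,18),lambda h,s,v:(h<25)&(s>60)&(v>90))):
    for d,w in((t,a),(s,b)):
        c=M.blob(d,*w,f); print(k,np.round(cv2.minEnclosingCircle(M.circ(d,c,.018).astype(np.float32))[0],4),c.min(0),c.max(0))
for k,u,v,z in(('oL',294.4,272.2,.036),('oLf',293.6,275.4,.004),('w',326.4,183.8,.036)): print(k,at(t,u,v,z))
for k in('brass','steel','black'):
    f,a,b,z=M.F[k]
    for d,w in((t,a),(s,b)): print(k,np.round(cv2.minEnclosingCircle(M.circ(d,M.blob(d,*w,f),.012).astype(np.float32))[0],4))
E
```

```text
base [324.93504918 525.85931649] [ 37.14847596 400.48150437] tcp [-26.95633019 466.23973412] [-24.05643156  56.13963728]
orangeL [0.4616 0.0646] [284. 265.] [303. 284.]
orangeL [0.4622 0.0622] [281. 218.] [302. 244.]
wood [0.6418 0.0013] [317. 177.] [335. 196.]
wood [ 0.6414 -0.0012] [384. 199.] [405. 224.]
oL [0.46357456 0.06165419 0.036     ]
oLf [0.46252668 0.06448534 0.004     ]
w [0.64234031 0.00070068 0.036     ]
brass [0.4598 0.2748]
brass [0.4568 0.2724]
steel [ 0.4437 -0.2806]
steel [ 0.4417 -0.2807]
black [ 0.4638 -0.1409]
black [ 0.4627 -0.1444]
```

```bash
python3 -m handwheel '5 -30 -3 0 0 0 1;5 -30 -3 0 0 0 1;5 -30 -3 0 0 0 1;5 -30 -3 0 0 0 1;5 -30 -3 0 0 0 1;5 -30 -3 0 0 0 1;5 -30 -3 0 0 0 1;5 -30 -3 0 0 0 1' >/dev/null;  python3 -m handwheel '3.2 -27.2 -6 0 0 0 1;3.2 -27.2 -6 0 0 0 1;3.2 -27.2 -6 0 0 0 1;3.2 -27.2 -6 0 0 0 1;3.2 -27.2 -6 0 0 0 1;3.2 -27.2 -6 0 0 0 1;3.2 -27.2 -6 0 0 0 1;3.2 -27.2 -6 0 0 0 1'
```

```text
time_s: 2.1
position: [0.4412, -0.2829, 0.118]
tool_rot: [[-0.971, 0.24, -0.001], [0.24, 0.971, -0.0], [0.001, -0.0, -1.0]]
ft_force: [-0.2, 0.4, -0.2]
grip_width: 0.0854
gripper_force: 0.0
```

```bash
python3 -m handwheel '0 0 -7 0 0 0 1;0 0 -7 0 0 0 1;0 0 -7 0 0 0 1;0 0 -7 0 0 0 1'; python3 - <<'E'
from h import *
s=snap('side','s1'); print(status.observe()['position'])
t=snap('top','t1')
a=cv2.resize(s['color'][300:480,300:500],None,fx=2,fy=2); b=cv2.resize(t['color'][200:380,380:580],None,fx=2,fy=2)
cv2.imwrite('pics/c1.png',np.hstack([a,b])[:,:,::-1])
E
```

```text
time_s: 2.43
position: [0.441, -0.2774, 0.0495]
tool_rot: [[-0.972, 0.235, -0.002], [0.235, 0.972, 0.002], [0.002, 0.002, -1.0]]
ft_force: [0.1, -0.4, 0.5]
grip_width: 0.0854
gripper_force: 0.0
[ 0.44169228 -0.27801655  0.05076669]
```

View pics/c1.png

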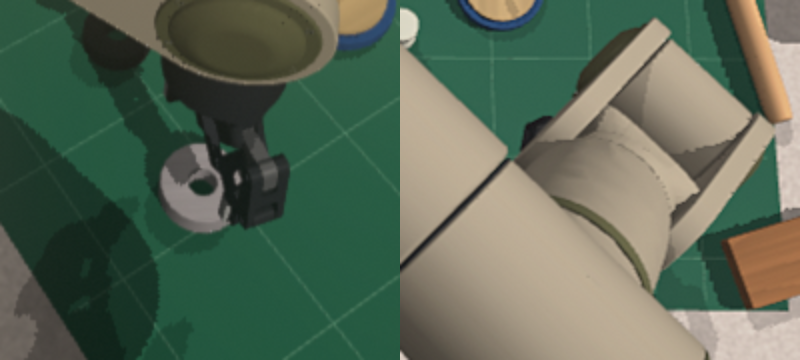

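The side view (left) shows a finger beside the steel ring at crop (265,190), with the ring between the fingers. The top view is blocked by the arm. I'll go down and grip.

```bash
python3 -m handwheel '.1 -.3 -2.5 0 0 0 1;.1 -.3 -4.6 0 0 0 1;.1 -.3 -4.6 0 0 0 1;.1 -.3 -4.6 0 0 0 .4;.1 -.3 -4.6 0 0 0 .4;.1 -.3 -4.6 0 0 0 .4;.1 -.3 -4.6 0 0 0 .4;.1 -.3 -4.6 0 0 0 .4' 60; python3 -m handwheel '0 0 0 0 0 0 .4;0 0 0 0 0 0 .4;0 0 3 0 0 0 .4;0 0 6 0 0 0 .4;0 0 9 0 0 0 .4;0 0 11 0 0 0 .4;0 0 11 0 0 0 .4'; python3 - <<'E'
from h import *
print(status.observe()['position']); s=snap('side','s2'); cv2.imwrite('pics/c2.png',s['color'][:,:,::-1][200:480,300:640])
E
```

```text
time_s: 3.2
position: [0.4431, -0.2814, 0.0066]
tool_rot: [[-0.972, 0.236, 0.003], [0.236, 0.972, -0.002], [-0.003, -0.002, -1.0]]
ft_force: [-1.6, 3.3, 13.3]
grip_width: 0.0577
gripper_force: 60.9
time_s: 3.78
position: [0.4438, -0.2823, 0.119]
tool_rot: [[-0.972, 0.235, 0.007], [0.235, 0.972, -0.007], [-0.008, -0.005, -1.0]]
ft_force: [0.4, -1.2, -3.8]
grip_width: 0.057
gripper_force: 66.5
[ 0.44378702 -0.28227463  0.11895706]
```

View pics/c2.png

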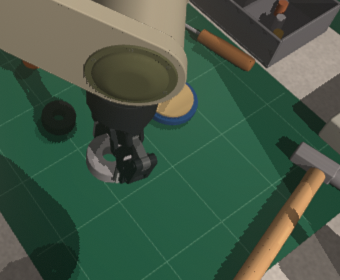

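```bash
cat > ov.py <<'E'
from h import *
import sys
# overlay circle outlines: file, cx cy r z_bottom z_top, crop x0 y0 w h, scale
def ov(f,rings,crop,out,k=3):
    d=load(f); x,y,w,h=crop
    im=cv2.resize(d['color'][y:y+h,x:x+w][:,:,::-1],None,fx=k,fy=k,interpolation=2)
    a=np.linspace(0,2*np.pi,60)
    for (cx,cy,r,z) in rings:
        p=np.array([(proj(d,[cx+r*np.cos(q),cy+r*np.sin(q),z])-[x,y]+.5)*k for q in a]).astype(np.int32)
        cv2.polylines(im,[p],True,(0,255,255),1)
    cv2.imwrite(f'pics/{out}.png',im)
E
python3 - <<'E'
from ov import *
p=status.observe()['position']; b=p[2]-.005
ov('s2',[(p[0],p[1],.03,b),(p[0],p[1],.03,b+.02),(p[0],p[1],.01,b+.02)],(360,290,120,120),'c3',4)
E
```

```text
(no output)
```

View pics/c3.png

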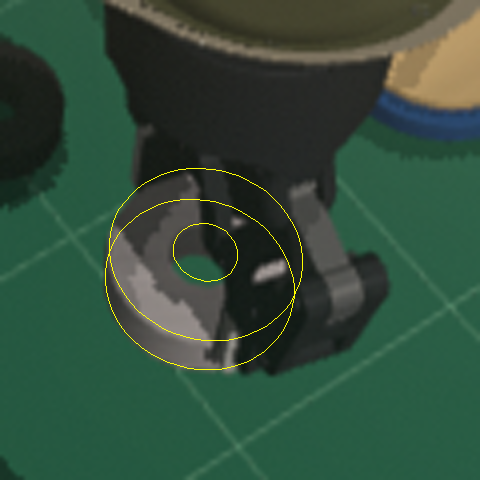

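The predicted ring outline matches the held ring within about 2 mm: left edge at crop (107,270), hole at (203,260). Now I'll carry it to the red stand.

```bash
python3 -m handwheel '1.5 3 2 0 0 0 .4;3 6 4 0 0 0 .4;4 9.5 5 0 0 0 .4;5 13 5 0 0 0 .4;6 17 5 0 0 0 .4;7 20 5 0 0 0 .4;8 23 5 0 0 0 .4;8 26 5 0 0 0 .4' >/dev/null; python3 -m handwheel '1 3 0 0 0 0 .4;2 6 0 0 0 0 .4;3 10 0 0 0 0 .4;4 14 0 0 0 0 .4;5.5 18 0 0 0 0 .4;7 22 0 0 0 0 .4;7.8 25 0 0 0 0 .4;7.8 26.4 0 0 0 0 .4' > /dev/null;  python3 -m handwheel '0 0 0 0 0 0 .4;0 0 0 0 0 0 .4;0 0 0 0 0 0 .4;0 0 0 0 0 0 .4'; python3 - <<'E'
from ov import *
snap('side','s3');snap('top','t3')
p=status.observe()['position']; b=p[2]-.005;print(p)
ov('s3',[(p[0],p[1],.03,b),(p[0],p[1],.03,b+.02),(p[0],p[1],.01,b+.02),(.601,.2435,.045,.012),(.601,.2435,.005,.068)],(220,60,150,130),'c4',4)
E
```

```text
time_s: 5.5
position: [0.6002, 0.2415, 0.1635]
tool_rot: [[-0.971, 0.237, -0.001], [0.237, 0.971, -0.0], [0.001, -0.001, -1.0]]
ft_force: [-0.6, -0.8, -3.6]
grip_width: 0.0572
gripper_force: 66.6
[0.60037298 0.24174315 0.1638819 ]
```

View pics/c4.png

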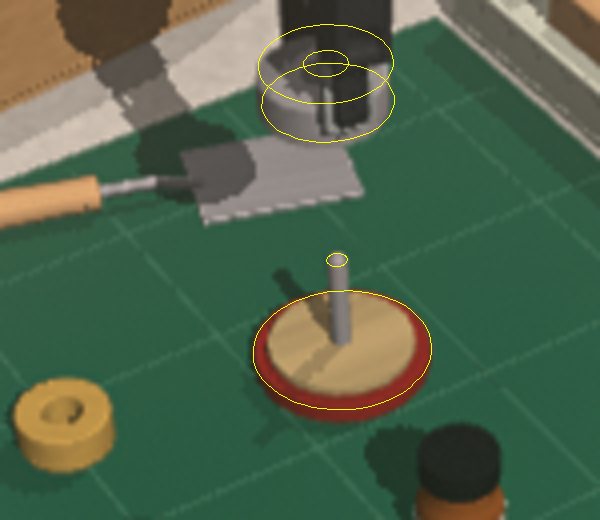

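The side view shows the held ring about 1 px left of its predicted outline, and the stand estimate fits: spindle tip at crop (337,255). I'll correct by about 2 mm and lower in stages.

```bash
python3 -m handwheel '.2 .15 -2 0 0 0 .4;.2 .15 -5 0 0 0 .4;.2 .15 -7.5 0 0 0 .4;.2 .15 -9 0 0 0 .4;.2 .15 -9.9 0 0 0 .4;.2 .15 -9.9 0 0 0 .4;.2 .15 -9.9 0 0 0 .4';python3 - <<'E'
from ov import *
snap('side','s4');print(status.observe()['ft_force'])
p=status.observe()['position']; b=p[2]-.005;print(p)
ov('s4',[(p[0],p[1],.03,b),(p[0],p[1],.03,b+.02),(.601,.2435,.045,.012),(.601,.2435,.005,.068)],(250,90,110,90),'c5',5)
E
```

```text
time_s: 6.18
position: [0.6028, 0.2442, 0.0655]
tool_rot: [[-0.972, 0.236, 0.001], [0.236, 0.972, 0.0], [-0.001, 0.0, -1.0]]
ft_force: [0.1, 0.5, -3.0]
grip_width: 0.0568
gripper_force: 66.6
[-0.16299269  0.70524468 -2.93516341]
[0.60306707 0.2443688  0.06612882]
```

View pics/c5.png

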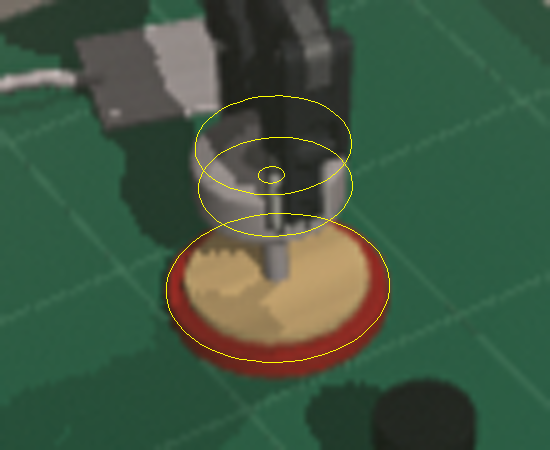

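The spindle is inside the ring (crop (275,260)) and there is no side force. I'll lower and release.

```bash
python3 -m handwheel '0 0 -1.5 0 0 0 .4;0 0 -3 0 0 0 .4;0 0 -4 0 0 0 .4;0 0 -4.3 0 0 0 .4;0 0 -4.3 0 0 0 .4;0 0 -4.3 0 0 0 .4'; python3 -m handwheel '0 0 0 0 0 0 1;0 0 0 0 0 0 1;0 0 0 0 0 0 1;0 0 0 0 0 0 1;0 0 2.5 0 0 0 1;0 0 6 0 0 0 1;0 0 10 0 0 0 1;0 0 12 0 0 0 1'; python3 -m handwheel '-3 .6 0 0 0 0 1;-6 1.2 0 0 0 0 1;-9 2 0 0 0 0 1;-12 2.5 -1 0 0 0 1;-14.2 2.8 -3 0 0 0 1;-14.2 2.8 -3 0 0 0 1;-14.2 2.8 -3 0 0 0 1;-14.2 2.8 -3 0 0 0 1'; python3 - <<'E'
from ov import *
snap('side','s5')
print(status.observe()['position'])
ov('s5',[(.601,.2435,.045,.012),(.601,.2435,.03,.036),(.458,.2735,.024,.02),(.458,.2735,.024,.0)],(200,90,160,120),'c6',4)
E
```

```text
time_s: 6.73
position: [0.6029, 0.2446, 0.0229]
tool_rot: [[-0.972, 0.236, 0.002], [0.236, 0.972, 0.0], [-0.002, 0.001, -1.0]]
ft_force: [0.2, -0.0, -0.6]
grip_width: 0.0571
gripper_force: 66.9
time_s: 7.4
position: [0.6036, 0.2448, 0.1468]
tool_rot: [[-0.972, 0.235, 0.006], [0.235, 0.972, 0.001], [-0.006, 0.003, -1.0]]
ft_force: [-0.0, 0.1, 0.6]
grip_width: 0.0856
gripper_force: 0.0
time_s: 8.07
position: [0.4616, 0.2726, 0.1125]
tool_rot: [[-0.972, 0.236, 0.002], [0.236, 0.972, 0.001], [-0.002, 0.001, -1.0]]
ft_force: [0.1, -0.3, -0.0]
grip_width: 0.0854
gripper_force: 0.0
[0.46190064 0.27252153 0.1125784 ]
```

View pics/c6.png

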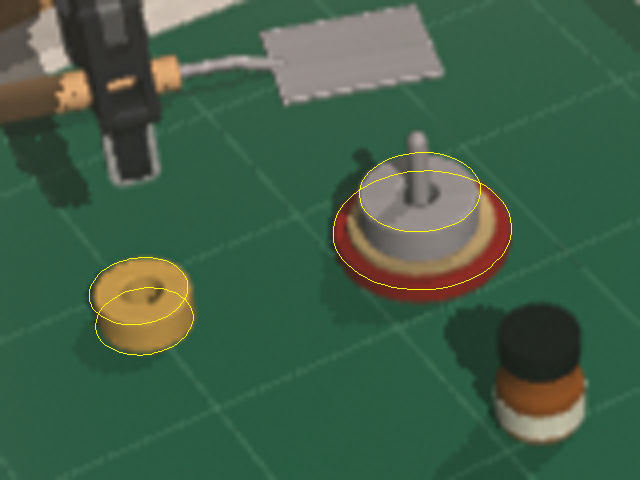

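The steel weight lies flat on the red stand at crop (420,200), and the brass outline fits at (142,305). Next I'll grip the brass weight and lift it.

```bash
python3 -m handwheel '-.4 .1 -3 0 0 0 1;-.4 .1 -6 0 0 0 1;-.4 .1 -9 0 0 0 1;-.4 .1 -10.5 0 0 0 1;-.4 .1 -10.5 0 0 0 1;-.4 .1 -10.5 0 0 0 .3;-.4 .1 -10.5 0 0 0 .3;-.4 .1 -10.5 0 0 0 .3' 60; python3 -m handwheel '0 0 0 0 0 0 .3;0 0 0 0 0 0 .3;0 0 0 0 0 0 .3;0 0 3 0 0 0 .3;0 0 7 0 0 0 .3;0 0 11 0 0 0 .3;0 0 14 0 0 0 .3;0 0 14 0 0 0 .3'; python3 -m handwheel '3 -.6 0 0 0 0 .3;6 -1.2 0 0 0 0 .3;9 -2 0 0 0 0 .3;12 -2.5 0 0 0 0 .3;14.2 -3 0 0 0 0 .3;14.2 -3 0 0 0 0 .3;14.2 -3 0 0 0 0 .3;14.2 -3 0 0 0 0 .3'; python3 - <<'E'
from ov import *
snap('side','s6')
p=status.observe()['position'];print(p);b=p[2]-.006
ov('s6',[(.601,.2437,.005,.068),(.601,.2437,.045,.012),(p[0],p[1],.024,b),(p[0],p[1],.024,b+.02)],(200,50,180,130),'c7',4)
E
```

```text
time_s: 8.78
position: [0.4575, 0.2737, 0.0082]
tool_rot: [[-0.972, 0.236, 0.003], [0.236, 0.972, 0.001], [-0.003, 0.002, -1.0]]
ft_force: [-0.6, 0.1, -0.2]
grip_width: 0.0514
gripper_force: 0.0
time_s: 9.45
position: [0.4587, 0.2744, 0.1537]
tool_rot: [[-0.972, 0.235, 0.012], [0.235, 0.972, 0.004], [-0.011, 0.007, -1.0]]
ft_force: [1.2, 0.7, -2.5]
grip_width: 0.0447
gripper_force: 63.7
time_s: 10.12
position: [0.5975, 0.2435, 0.1464]
tool_rot: [[-0.972, 0.235, -0.001], [0.235, 0.972, -0.0], [0.001, -0.001, -1.0]]
ft_force: [-1.0, 0.5, -2.7]
grip_width: 0.0445
gripper_force: 63.7
[0.59735713 0.24375851 0.14665703]
```

View pics/c7.png

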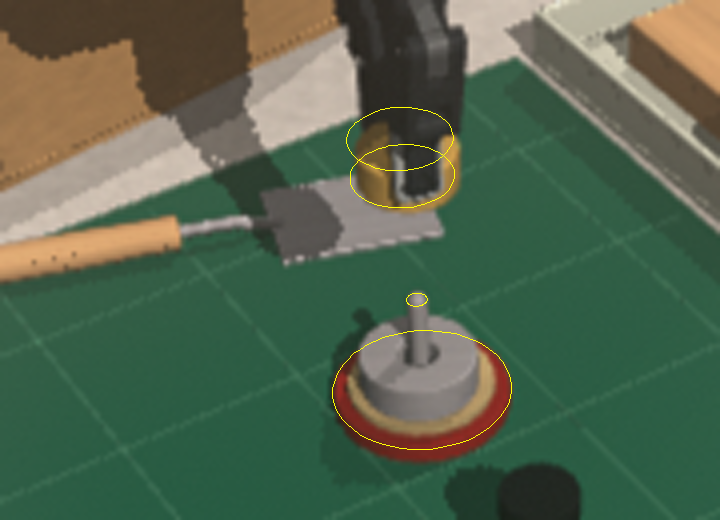

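The held brass ring sits about 2.4 mm right of its predicted outline (centre at crop (408,175)). I'll correct by that and lower it over the spindle.

```bash
python3 -m handwheel '.1 .1 -2 0 0 0 .3;.1 .1 -4 0 0 0 .3;.1 .1 -6 0 0 0 .3;.1 .1 -7.5 0 0 0 .3;.1 .1 -8 0 0 0 .3;.1 .1 -8 0 0 0 .3;.1 .1 -8 0 0 0 .3'; python3 -m handwheel '0 0 -1 0 0 0 .3;0 0 -2 0 0 0 .3;0 0 -2.2 0 0 0 .3;0 0 -2.2 0 0 0 .3;0 0 -2.2 0 0 0 .3'
```

```text
time_s: 10.75
position: [0.5993, 0.2448, 0.0678]
tool_rot: [[-0.972, 0.235, 0.001], [0.235, 0.972, 0.0], [-0.001, 0.0, -1.0]]
ft_force: [-0.0, 0.2, -2.2]
grip_width: 0.0446
gripper_force: 63.6
time_s: 11.17
position: [0.5993, 0.2445, 0.045]
tool_rot: [[-0.972, 0.236, 0.0], [0.236, 0.972, 0.0], [-0.0, 0.0, -1.0]]
ft_force: [-2.2, -0.3, 2.9]
grip_width: 0.0446
gripper_force: 64.2
```

```bash
python3 -m handwheel '0 0 0 0 0 0 1;0 0 0 0 0 0 1;0 0 0 0 0 0 1;0 0 0 0 0 0 1;0 0 0 0 0 0 1;0 0 3 0 0 0 1;0 0 6 0 0 0 1;0 0 9.5 0 0 0 1'; python3 -m handwheel '-3 -3 0 0 0 0 1;-5 -6 0 0 0 0 1;-8 -10 0 0 0 0 1;-11 -14 -1 0 0 0 .8;-13.7 -18 -3 0 0 0 .7;-13.7 -18 -3 0 0 0 .6;-13.7 -18 -3 0 0 0 .6;-13.7 -18 -3 0 0 0 .6';  python3 - <<'E'
from ov import *
s=snap('side','s7')
p=status.observe()['position'];print(p)
ov('s7',[(.601,.2437,.024,.056),(.462,.063,.02,.0),(.462,.063,.014,.036)],(240,90,160,160),'c8',3)
E
```

```text
time_s: 11.83
position: [0.5987, 0.2443, 0.1398]
tool_rot: [[-0.972, 0.236, -0.003], [0.236, 0.972, -0.001], [0.002, -0.001, -1.0]]
ft_force: [-0.3, 0.2, 0.6]
grip_width: 0.0854
gripper_force: 0.0
time_s: 12.5
position: [0.4621, 0.0637, 0.1099]
tool_rot: [[-0.971, 0.238, -0.0], [0.238, 0.971, 0.0], [0.0, 0.0, -1.0]]
ft_force: [0.4, -0.9, 0.7]
grip_width: 0.0515
gripper_force: 0.0
[0.4629178  0.06436415 0.11018751]
```

View pics/c8.png

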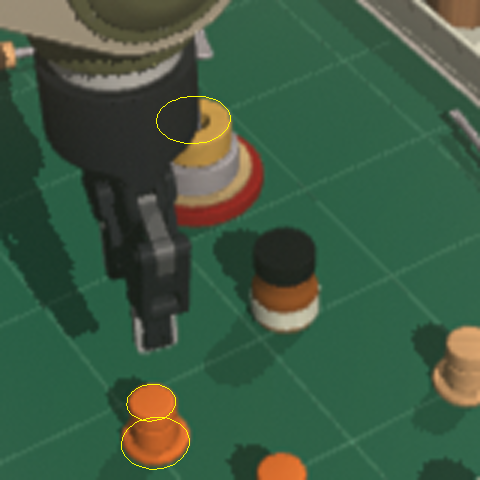

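The brass weight is stacked, and the orange knob's outline fits at crop (155,440). The jar is clear of the fingers, so I'll grip the knob.

```bash
python3 -m handwheel '-.1 -.1 -3 0 0 0 .6;-.1 -.1 -6 0 0 0 .6;-.1 -.1 -9 0 0 0 .6;-.1 -.1 -9.8 0 0 0 .6;-.1 -.1 -9.8 0 0 0 .6;-.1 -.1 -9.8 0 0 0 .1;-.1 -.1 -9.8 0 0 0 .1;-.1 -.1 -9.8 0 0 0 .1' 35; python3 -m handwheel '0 0 0 0 0 0 .1;0 0 0 0 0 0 .1;0 0 0 0 0 0 .1'; python3 -m handwheel '0 0 3 0 0 0 .1;0 0 7 0 0 0 .1;0 0 11 0 0 0 .1;0 0 14.8 0 0 0 .1;0 0 14.8 0 0 0 .1'; python3 -m handwheel '3 3 0 0 0 0 .1;5 6 0 0 0 0 .1;8 10 0 0 0 0 .1;11 14 0 0 0 0 .1;13.8 18 0 0 0 0 .1;13.8 18 0 0 0 0 .1;13.8 18 0 0 0 0 .1;13.8 18 0 0 0 0 .1';python3 - <<'E'
from ov import *
s=snap('side','s8')
p=status.observe()['position'];print(p);b=p[2]-.012
ov('s8',[(.601,.2437,.005,.068),(.601,.2437,.045,.012),(p[0],p[1],.02,b),(p[0],p[1],.02,b+.006)],(240,50,160,130),'c9',4)
E
```

```text
time_s: 13.22
position: [0.4625, 0.0636, 0.0133]
tool_rot: [[-0.972, 0.235, 0.004], [0.235, 0.972, -0.0], [-0.004, 0.001, -1.0]]
ft_force: [0.9, 1.4, 3.9]
grip_width: 0.0269
gripper_force: 34.6
time_s: 13.47
position: [0.4625, 0.0636, 0.0134]
tool_rot: [[-0.972, 0.236, 0.004], [0.236, 0.972, -0.0], [-0.004, 0.001, -1.0]]
ft_force: [0.4, 1.8, 8.2]
grip_width: 0.0267
gripper_force: 35.0
time_s: 13.88
position: [0.4641, 0.0633, 0.1671]
tool_rot: [[-0.972, 0.235, 0.014], [0.235, 0.972, -0.002], [-0.014, 0.002, -1.0]]
ft_force: [0.3, -0.6, 0.3]
grip_width: 0.0267
gripper_force: 34.7
time_s: 14.55
position: [0.5992, 0.2443, 0.1595]
tool_rot: [[-0.972, 0.234, -0.0], [0.234, 0.972, -0.0], [0.0, -0.0, -1.0]]
ft_force: [-0.4, -0.5, 0.1]
grip_width: 0.0269
gripper_force: 34.8
[0.59891772 0.24333248 0.15978484]
```

View pics/c9.png

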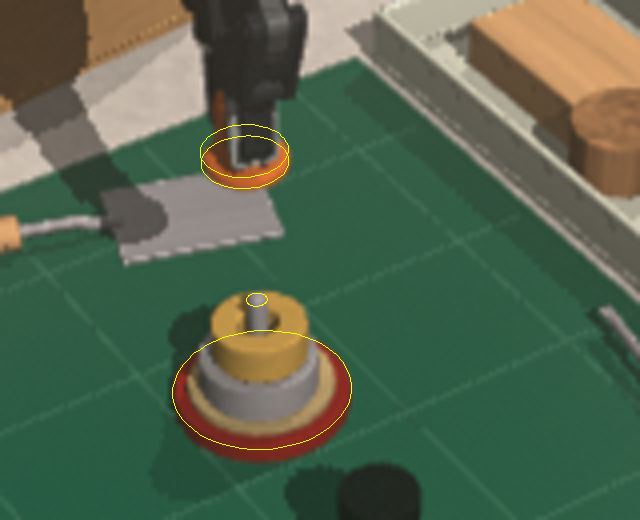

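The held knob matches its predicted outline at crop (245,165), and both weights are concentric on the stand. I'll lower the knob.

```bash
python3 -m handwheel '.2 .05 -2 0 0 0 .1;.2 .05 -5 0 0 0 .1;.2 .05 -7 0 0 0 .1;.2 .05 -8 0 0 0 .1;.2 .05 -8.2 0 0 0 .1;.2 .05 -8.2 0 0 0 .1'; python3 -m handwheel '0 0 -.4 0 0 0 .1;0 0 -.8 0 0 0 .1;0 0 -.85 0 0 0 .1;0 0 -.85 0 0 0 .1;0 0 -.85 0 0 0 .1'
```

```text
time_s: 15.1
position: [0.6013, 0.2433, 0.0784]
tool_rot: [[-0.972, 0.236, 0.0], [0.236, 0.972, -0.0], [-0.0, -0.0, -1.0]]
ft_force: [0.6, 0.8, 0.4]
grip_width: 0.0266
gripper_force: 35.1
time_s: 15.52
position: [0.6014, 0.2439, 0.0696]
tool_rot: [[-0.972, 0.236, 0.0], [0.236, 0.972, 0.0], [-0.0, 0.0, -1.0]]
ft_force: [0.1, -1.0, -0.8]
grip_width: 0.0268
gripper_force: 35.2
```

```bash
python3 -m handwheel '0 0 0 0 0 0 .5;0 0 0 0 0 0 .5;0 0 0 0 0 0 .5;0 0 0 0 0 0 .5;0 0 3 0 0 0 .6;0 0 6 0 0 0 .8;0 0 9 0 0 0 1;0 0 9 0 0 0 1'; python3 -m handwheel '-1 -3 0 0 0 0 1;-2 -6 0 0 0 0 1;-3 -9 0 0 0 0 1;-4 -13 0 0 0 0 1;-6 -17 0 0 0 0 1;-7 -20 0 0 0 0 1;-7 -20 0 0 0 0 1' >/dev/null; python3 -m handwheel '-1 -3 0 0 0 0 1;-2 -6 0 0 0 0 1;-3 -9 0 0 0 0 1;-5 -13 -1 0 0 0 1;-6.5 -17 -3 0 0 0 1;-6.8 -18.6 -5 0 0 0 1;-6.8 -18.6 -5 0 0 0 1;-6.8 -18.6 -5 0 0 0 1'; python3 - <<'E'
from ov import *
s=snap('side','s9')
p=status.observe()['position'];print(p)
ov('s9',[(.601,.2437,.02,.056),(.463,-.1425,.027,.0),(.463,-.1425,.027,.02)],(240,90,200,260),'c10',2)
E
```

```text
time_s: 16.18
position: [0.6035, 0.2445, 0.1659]
tool_rot: [[-0.972, 0.235, 0.011], [0.235, 0.972, 0.002], [-0.01, 0.005, -1.0]]
ft_force: [-0.2, 1.0, 0.7]
grip_width: 0.0845
gripper_force: 0.0
time_s: 17.43
position: [0.4629, -0.1426, 0.1086]
tool_rot: [[-0.971, 0.238, -0.001], [0.238, 0.971, 0.001], [0.002, 0.001, -1.0]]
ft_force: [1.2, -0.1, 0.2]
grip_width: 0.0854
gripper_force: 0.0
[ 0.46359927 -0.14188786  0.10937598]
```

View pics/c10.png

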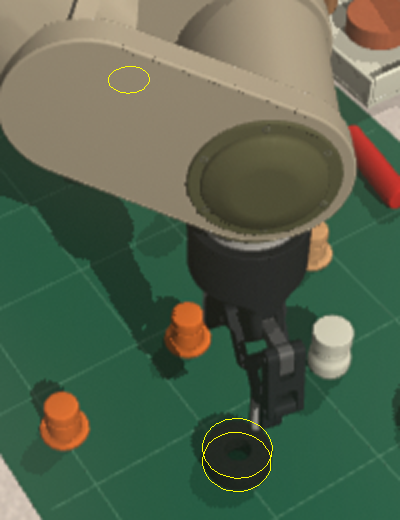

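The black ring's outline fits at crop (237,455). I've viewed 13 pictures, so I'll keep the last for the end and check by numbers until then. Next I'll grip the black weight and carry it to the blue stand.

```bash
python3 -m handwheel '0 0 -3 0 0 0 1;0 0 -6 0 0 0 1;0 0 -9 0 0 0 1;0 0 -10.2 0 0 0 1;0 0 -10.2 0 0 0 1;0 0 -10.2 0 0 0 .3;0 0 -10.2 0 0 0 .3;0 0 -10.2 0 0 0 .3' 60; python3 -m handwheel '0 0 0 0 0 0 .3;0 0 0 0 0 0 .3;0 0 0 0 0 0 .3;0 0 3 0 0 0 .3;0 0 7 0 0 0 .3;0 0 11 0 0 0 .3;0 0 14 0 0 0 .3;0 0 14 0 0 0 .3'; python3 -m handwheel '3 -1.2 0 0 0 0 .3;6 -2.4 0 0 0 0 .3;9 -3.5 0 0 0 0 .3;12 -5 0 0 0 0 .3;15 -6 0 0 0 0 .3;16.7 -6.8 0 0 0 0 .3;16.7 -6.8 0 0 0 0 .3;16.7 -6.8 0 0 0 0 .3'; python3 -m handwheel '0 0 0 0 0 0 .3;0 0 0 0 0 0 .3'; python3 - <<'E'
from h import *
snap('side','s10');snap('top','t10');p=status.observe()['position'];print(p)
E
```

```text
time_s: 18.15
position: [0.4644, -0.1422, 0.009]
tool_rot: [[-0.972, 0.235, 0.003], [0.235, 0.972, -0.002], [-0.003, -0.001, -1.0]]
ft_force: [-5.5, 6.2, 47.8]
grip_width: 0.052
gripper_force: 55.0
time_s: 18.82
position: [0.4656, -0.143, 0.1539]
tool_rot: [[-0.972, 0.235, 0.011], [0.235, 0.972, -0.006], [-0.012, -0.004, -1.0]]
ft_force: [1.4, -0.7, -2.0]
grip_width: 0.0508
gripper_force: 64.6
time_s: 19.48
position: [0.6302, -0.2098, 0.146]
tool_rot: [[-0.972, 0.235, -0.002], [0.235, 0.972, 0.001], [0.002, 0.0, -1.0]]
ft_force: [-1.3, -0.1, -3.0]
grip_width: 0.0508
gripper_force: 64.6
time_s: 19.65
position: [0.6295, -0.2095, 0.1474]
tool_rot: [[-0.972, 0.235, -0.001], [0.235, 0.972, 0.0], [0.001, 0.0, -1.0]]
ft_force: [-0.8, -0.1, -2.2]
grip_width: 0.0508
gripper_force: 64.6
[ 0.62973396 -0.20969173  0.14768317]
```

```bash
python3 -m handwheel '0 -.05 -3 0 0 0 .3;0 -.05 -6 0 0 0 .3;0 -.05 -8 0 0 0 .3;0 -.05 -9 0 0 0 .3;0 -.05 -9.6 0 0 0 .3;0 -.05 -9.6 0 0 0 .3;0 -.05 -9.6 0 0 0 .3'; python3 -m handwheel '0 0 -.5 0 0 0 .3;0 0 -1 0 0 0 .3;0 0 -1.5 0 0 0 .3;0 0 -1.5 0 0 0 .3'
```

```text
time_s: 20.33
position: [0.6308, -0.2108, 0.0526]
tool_rot: [[-0.972, 0.236, 0.002], [0.236, 0.972, -0.001], [-0.002, -0.001, -1.0]]
ft_force: [0.2, 0.0, -2.2]
grip_width: 0.0509
gripper_force: 64.6
time_s: 20.67
position: [0.6298, -0.2103, 0.0352]
tool_rot: [[-0.972, 0.236, -0.001], [0.236, 0.972, 0.001], [0.002, 0.0, -1.0]]
ft_force: [-0.5, 0.7, -2.7]
grip_width: 0.0507
gripper_force: 64.6
```

```bash
python3 -m handwheel '0 0 -.5 0 0 0 .3;0 0 -1 0 0 0 .3;0 0 -1.1 0 0 0 .3;0 0 -1.1 0 0 0 .3;0 0 -1.1 0 0 0 .3'; python3 -m handwheel '0 0 0 0 0 0 1;0 0 0 0 0 0 1;0 0 0 0 0 0 1;0 0 0 0 0 0 1;0 0 2 0 0 0 1;0 0 5 0 0 0 1;0 0 9 0 0 0 1;0 0 10 0 0 0 1';  python3 -m handwheel '.2 3 0 0 0 0 1;.4 6 0 0 0 0 1;.6 10 0 0 0 0 .8;.9 14 0 0 0 0 .6;1.2 18 -1 0 0 0 .6;1.2 21 -2 0 0 0 .6;1.2 21 -2 0 0 0 .6;1.2 21 -2 0 0 0 .6'; python3 - <<'E'
from h import *
snap('side','s11');t=snap('top','t11');p=status.observe()['position'];print(p)
import meas as M
f,a,b,z=M.F['wood']; c=M.blob(load('s11'),*b,f); print(np.round(cv2.minEnclosingCircle(M.circ(load('s11'),c,.018).astype(np.float32))[0],4),c.min(0),c.max(0))
# black ring on blue stand in the side picture
c=M.blob(load('s11'),469,292,34,lambda h,s,v:v<45)
q=cv2.minEnclosingCircle(M.circ(load('s11'),c,.028).astype(np.float32)); print('black',np.round(q[0],4),q[1],c.min(0),c.max(0))
E
```

```text
time_s: 21.08
position: [0.6305, -0.2106, 0.0257]
tool_rot: [[-0.972, 0.235, 0.001], [0.235, 0.972, -0.0], [-0.001, -0.0, -1.0]]
ft_force: [-1.9, 0.6, 2.9]
grip_width: 0.0507
gripper_force: 65.2
time_s: 21.75
position: [0.6322, -0.2115, 0.1315]
tool_rot: [[-0.972, 0.235, 0.008], [0.235, 0.972, -0.004], [-0.009, -0.002, -1.0]]
ft_force: [1.3, 0.0, 2.0]
grip_width: 0.0855
gripper_force: 0.0
time_s: 22.42
position: [0.6421, 0.001, 0.1049]
tool_rot: [[-0.973, 0.233, -0.001], [0.233, 0.973, 0.0], [0.001, -0.0, -1.0]]
ft_force: [0.7, -0.6, 0.3]
grip_width: 0.0514
gripper_force: 0.0
[ 0.64260556 -0.00128842  0.10556469]
base [324.93504918 525.85931649] [ 37.14847596 400.48150437] tcp [-26.95633019 466.23973412] [-24.05643156  56.13963728]
[ 0.6414 -0.0012] [384. 199.] [405. 224.]
black [ 0.6232 -0.2142] 0.025632407516241074 [453. 288.] [485. 309.]
```

```bash
python3 -m handwheel '-.1 .1 -3 0 0 0 .6;-.1 .1 -6 0 0 0 .6;-.1 .1 -8.5 0 0 0 .6;-.1 .1 -9.3 0 0 0 .6;-.1 .1 -9.3 0 0 0 .6;-.1 .1 -9.3 0 0 0 .1;-.1 .1 -9.3 0 0 0 .1;-.1 .1 -9.3 0 0 0 .1' 35; python3 -m handwheel '0 0 0 0 0 0 .1;0 0 0 0 0 0 .1;0 0 0 0 0 0 .1'; python3 -m handwheel '0 0 3 0 0 0 .1;0 0 7 0 0 0 .1;0 0 11 0 0 0 .1;0 0 12 0 0 0 .1;0 0 12 0 0 0 .1'; python3 -m handwheel '-.2 -3 0 0 0 0 .1;-.4 -6 0 0 0 0 .1;-.6 -10 0 0 0 0 .1;-.9 -14 0 0 0 0 .1;-1.1 -18 0 0 0 0 .1;-1.1 -21 0 0 0 0 .1;-1.1 -21 0 0 0 0 .1;-1.1 -21 0 0 0 0 .1';python3 - <<'E'
from ov import *
s=snap('side','s12')
p=status.observe()['position'];print(p);b=p[2]-.0135
ov('s12',[(.630,-.2103,.005,.048),(.630,-.2103,.027,.036),(.630,-.2103,.045,.012),(p[0],p[1],.02,b),(p[0],p[1],.02,b+.006)],(390,190,160,150),'c11',4)
E
```

```text
time_s: 23.18
position: [0.6425, -0.0001, 0.0144]
tool_rot: [[-0.972, 0.236, 0.004], [0.236, 0.972, -0.001], [-0.004, -0.0, -1.0]]
ft_force: [0.1, -1.6, 4.2]
grip_width: 0.0269
gripper_force: 34.8
time_s: 23.43
position: [0.6425, -0.0001, 0.0144]
tool_rot: [[-0.972, 0.236, 0.004], [0.236, 0.972, -0.001], [-0.004, -0.0, -1.0]]
ft_force: [0.5, -2.2, 6.9]
grip_width: 0.0266
gripper_force: 35.1
time_s: 23.85
position: [0.6428, 0.0004, 0.1369]
tool_rot: [[-0.972, 0.235, 0.008], [0.235, 0.972, -0.001], [-0.008, 0.001, -1.0]]
ft_force: [0.3, 0.2, -1.1]
grip_width: 0.0267
gripper_force: 34.8
time_s: 24.52
position: [0.6295, -0.2108, 0.1307]
tool_rot: [[-0.971, 0.238, -0.002], [0.238, 0.971, 0.001], [0.002, 0.001, -1.0]]
ft_force: [-1.0, 1.1, 0.5]
grip_width: 0.0268
gripper_force: 34.8
[ 0.62979184 -0.20930393  0.13098412]
```

View pics/c11.png

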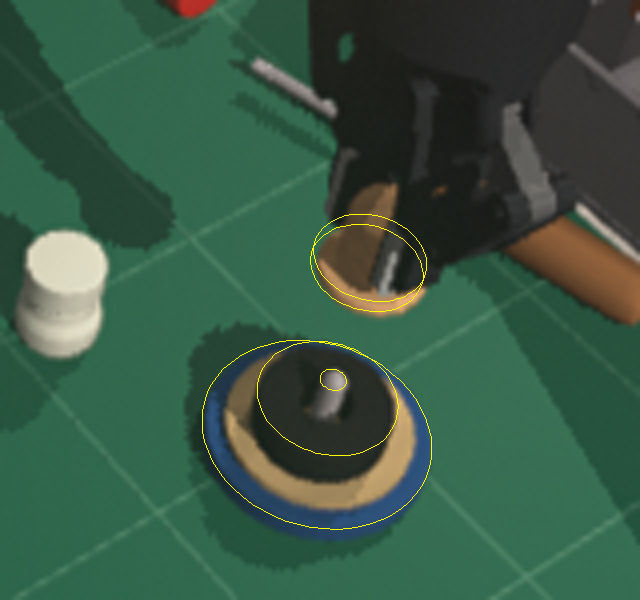

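The black weight lies concentric on the blue stand at crop (325,410), and the held wooden knob fits its outline at (370,265). That was the last picture. I'll lower the knob.

```bash
python3 -m handwheel '0 -.1 -3 0 0 0 .1;0 -.1 -5 0 0 0 .1;0 -.1 -6.5 0 0 0 .1;0 -.1 -7.1 0 0 0 .1;0 -.1 -7.1 0 0 0 .1;0 -.1 -7.1 0 0 0 .1'; python3 -m handwheel '0 0 -.4 0 0 0 .1;0 0 -.8 0 0 0 .1;0 0 -.95 0 0 0 .1;0 0 -.95 0 0 0 .1;0 0 -.95 0 0 0 .1'
```

```text
time_s: 25.07
position: [0.6307, -0.2097, 0.0618]
tool_rot: [[-0.972, 0.234, 0.0], [0.234, 0.972, -0.0], [-0.0, -0.0, -1.0]]
ft_force: [0.1, -0.2, -0.7]
grip_width: 0.0269
gripper_force: 34.8
time_s: 25.48
position: [0.6303, -0.2106, 0.0519]
tool_rot: [[-0.972, 0.236, 0.0], [0.236, 0.972, -0.0], [-0.0, 0.0, -1.0]]
ft_force: [0.0, 0.9, -0.8]
grip_width: 0.0271
gripper_force: 34.8
```

Still about 1 mm high, so I'll lower a little more, release, retreat clear and check both stacks by number.

```bash
python3 -m handwheel '0 0 -.1 0 0 0 .1;0 0 -.15 0 0 0 .1;0 0 -.15 0 0 0 .1'; python3 -m handwheel '0 0 0 0 0 0 .5;0 0 0 0 0 0 .5;0 0 0 0 0 0 .5;0 0 0 0 0 0 .5;0 0 2.5 0 0 0 .5;0 0 5 0 0 0 .6;0 0 9 0 0 0 .6;0 0 12 0 0 0 .6'; python3 -m handwheel '-4 0 3 0 0 0 .6;-8 0 6 0 0 0 .6;-12 0 9 0 0 0 .6;-15 0 12 0 0 0 .6;-18 0 12 0 0 0 .6;-22 0 12 0 0 0 .6;-24 0 12 0 0 0 .6;-24 0 12 0 0 0 .6';python3 - <<'E'
from h import *
import meas as M
print(status.observe()['position'],status.observe()['grip_width'])
for n in('top','side'):
    d=snap(n,n+'9')
    for k,p,f in(('orange',(.601,.2437,.056),lambda h,s,v:(h<16)&(s>150)&(v>90)),('wood',(.630,-.2103,.036),lambda h,s,v:(h<25)&(s>50)&(v>90))):
        q=np.array(p)+[0,0,.018]; u,v=proj(d,q); f_=M.blob(d,int(u),int(v),14,f)
        P=M.circ(d,f_,q[2]); c=cv2.minEnclosingCircle(P.astype(np.float32))
        lo=proj(d,p); hi=proj(d,np.array(p)+[0,0,.036])
        print(n,k,np.round(c[0],4),round(c[1],4),f_.min(0),f_.max(0),'exp',lo.round(),hi.round())
E
```

```text
time_s: 25.73
position: [0.6303, -0.2106, 0.0504]
tool_rot: [[-0.972, 0.236, 0.0], [0.236, 0.972, -0.0], [-0.0, -0.0, -1.0]]
ft_force: [-0.6, 0.3, 0.5]
grip_width: 0.0268
gripper_force: 34.9
time_s: 26.4
position: [0.6304, -0.2106, 0.1729]
tool_rot: [[-0.972, 0.236, 0.001], [0.236, 0.972, -0.001], [-0.001, -0.0, -1.0]]
ft_force: [0.6, 0.2, 0.6]
grip_width: 0.0514
gripper_force: 0.0
time_s: 27.07
position: [0.3867, -0.2099, 0.2914]
tool_rot: [[-0.971, 0.238, 0.0], [0.238, 0.971, -0.001], [-0.001, -0.001, -1.0]]
ft_force: [0.3, -1.3, 0.1]
grip_width: 0.0512
gripper_force: 0.0
base [324.93504918 525.85931649] [ 37.14847596 400.48150437] tcp [-26.95633019 466.23973412] [-24.05643156  56.13963728]
[ 0.3867264  -0.20992166  0.29141741] 0.05118135720834488
top orange [0.5988 0.2469] 0.0259 [185. 186.] [211. 208.] exp [202. 200.] [198. 195.]
top wood [ 0.6275 -0.2077] 0.0347 [420. 175.] [448. 201.] exp [433. 190.] [436. 185.]
side orange [0.5752 0.2233] 0.009 [295. 130.] [300. 135.] exp [304. 129.] [303. 114.]
side wood [ 0.6274 -0.21  ] 0.0284 [460. 270.] [487. 296.] exp [471. 289.] [476. 275.]
```

The arm blocks the side view of the red stack, so I'll move it aside and measure with tighter masks.

```bash
python3 -m handwheel '0 30 4 0 0 0 .6;0 30 4 0 0 0 .6;0 30 4 0 0 0 .6;0 30 4 0 0 0 .6;0 30 4 0 0 0 .6;0 30 4 0 0 0 .6;0 30 4 0 0 0 .6;0 30 4 0 0 0 .6' >/dev/null; python3 -m handwheel '-16 33 0 0 0 0 .6;-16 33 0 0 0 0 .6;-16 33 0 0 0 0 .6;-16 33 0 0 0 0 .6;-16 33 0 0 0 0 .6;-16 33 0 0 0 0 .6;-16 33 0 0 0 0 .6;-16 33 0 0 0 0 .6' >/dev/null;  python3 -m handwheel '0 0 0 0 0 0 .6;0 0 0 0 0 0 .6;0 0 0 0 0 0 .6;0 0 0 0 0 0 .6' | head -2; python3 - <<'E'
from h import *
import meas as M
S=snap('side','side10');T=snap('top','top10')
org=lambda h,s,v:(h<13)&(s>170)&(v>100)
for n,d in(('top',T),('side',S)):
    for k,p,r,f in(('orange',(.601,.2437,.074),20,org),('oM ref',(.503,-.0155,.018),16,org),('brass',(.601,.2437,.046),24,lambda h,s,v:(h>=14)&(h<30)&(s>110)&(v>90)),('wood',(.630,-.2103,.054),18,lambda h,s,v:(h<25)&(s>50)&(v>90)),('black',(.630,-.2103,.026),30,lambda h,s,v:(v<48)),('tub',(.59,-.105,.022),30,lambda h,s,v:(s<60)&(v>120)),('jarcap',(.59,.12,.05),30,lambda h,s,v:(v<50))):
        u,v=proj(d,p); c=M.blob(d,int(u),int(v),r,f)
        P=M.circ(d,c,p[2]); q=cv2.minEnclosingCircle(P.astype(np.float32))
        print(n,k,np.round(q[0],4),round(q[1],4),c.min(0),c.max(0))
for n,a,b in(('top',load('top0'),T),('side',load('side0'),S)):
    df=np.abs(a['color'].astype(int)-b['color']).max(2)>40; m=cv2.morphologyEx(df.astype(np.uint8),cv2.MORPH_OPEN,np.ones((3,3)))
    _,_,st,_=cv2.connectedComponentsWithStats(m); print(n,[x[:5].tolist() for x in st[1:] if x[4]>30])
E
```

```text
time_s: 28.83
position: [0.2456, 0.3891, 0.3301]
base [324.93504918 525.85931649] [ 37.14847596 400.48150437] tcp [-26.95633019 466.23973412] [-24.05643156  56.13963728]
top orange [0.6019 0.2444] 0.0238 [190. 186.] [211. 208.]
top oM ref [ 0.4956 -0.0193] 0.019 [327. 249.] [345. 267.]
top brass [0.6033 0.2429] 0.0261 [190. 188.] [215. 213.]
top wood [ 0.6212 -0.202 ] 0.036 [416. 175.] [448. 205.]
top black [ 0.6296 -0.2094] 0.0282 [419. 179.] [445. 204.]
top tub [ 0.5851 -0.107 ] 0.0212 [372. 204.] [389. 224.]
top jarcap [0.5853 0.1122] 0.0201 [260. 200.] [278. 219.]
side orange [0.6028 0.2396] 0.0368 [295. 111.] [314. 135.]
side oM ref [ 0.4967 -0.0211] 0.0275 [323. 241.] [344. 265.]
side brass [0.6048 0.2404] 0.0339 [293. 123.] [316. 145.]
side wood [ 0.6287 -0.2135] 0.0291 [460. 270.] [486. 299.]
side black [ 0.6272 -0.2093] 0.0309 [453. 277.] [487. 309.]
side tub [ 0.5834 -0.1044] 0.0329 [397. 247.] [416. 278.]
side jarcap [0.5824 0.1094] 0.0248 [324. 166.] [344. 184.]
top [[317, 177, 19, 20, 299], [413, 180, 33, 27, 463], [186, 188, 34, 33, 691], [384, 261, 29, 28, 642], [173, 263, 28, 25, 537], [283, 265, 21, 20, 336], [454, 271, 31, 31, 759], [0, 342, 81, 138, 6204], [14, 436, 8, 7, 42], [208, 453, 31, 18, 306], [315, 475, 21, 5, 96]]
side [[17, 0, 32, 28, 496], [20, 26, 61, 56, 1569], [0, 63, 5, 22, 82], [6, 67, 15, 29, 324], [288, 111, 32, 45, 795], [223, 154, 26, 24, 494], [384, 199, 23, 27, 434], [281, 218, 23, 27, 476], [61, 268, 26, 18, 277], [447, 269, 42, 42, 899], [340, 300, 36, 35, 982], [48, 303, 32, 25, 432], [44, 324, 6, 8, 31], [18, 342, 38, 82, 1697], [0, 358, 12, 16, 61], [377, 372, 46, 44, 1444]]
```

Both knobs sit where expected (orange within 2–3 mm in both views, wood matching in the side view). The only objects that changed are the five pieces and the stands, so the jar and tub haven't moved. Handing in.

```bash
python3 -c "
from rig import env
print(env.close_job())"
```

```text
the job is handed in; nothing more can be done
None
```

I handed the job in at about 29 s: steel, brass and the orange knob are on the red stand, black and the wooden knob on the blue stand, and the jar and tub were left where they stood. The verdict wasn't shown; one risk is a brief 48 N wrist reading while gripping the black weight (wrist limit 120 N, body-contact limit 40 N), most likely the fingers pressing it on the table.

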